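# Sniff the cover seam of a power supply with a near-field probe

## Robot

A 7-joint arm with a two-finger parallel gripper is mounted at the origin on the work surface. World frame = base frame: x ahead of the robot, y to its left, z up, the work surface at z = 0. Lengths are in mm, angles in degrees, forces in N, time in s.
With the tool pointing down it reaches from about 400 to 900 mm from the base axis. Payload 5.5 kg.
Tool frame: the origin (TCP) lies midway between the tips of the shut fingers; the grasp point (between the pads) lies 19 mm behind it (robot.tcp_to_grasp is the distance from the TCP to the grasp point, in mm); z points along the fingers, y is the line along which they close (so a half turn about z gives the same grasp; the last joint's range is limited). The gripper opens to 92 mm and grips with 3 to 60 N. Pads are 19 mm wide; open, the fingers measure 130 mm over their backs; the gripper's body (75 mm by 190 mm) begins 47 mm behind the grasp point.
Start: joints at [82.231, 28.699, -24.465, 88.831, 12.651, 65.22, -12.049], TCP at [252.436, -598.979, 226.729] pointing down, gripper open.
Joint ranges: [-164.97, 164.97], [-17.58, 116.51], [-87.97, 89.64], [11.32, 138.91], [-80.73, 260.73], [10.89, 115.49], [-147.41, 147.41]. Speed limits (degrees/s): [147.25, 147.25, 180, 180, 180, 180, 180].

## Interface

Orientations are given as a 3x3 rotation matrix whose columns are the frame's x, y, z axes.
In Python, from bench import robot, capture gives the robot as it stands.
- The arm moves only by the tool arm_command, never from a script. Its argument "moves" is a list of rows, each a list of 7 numbers: the opening, from 0 (shut) to 1 (fully open), then the shift along the world's x, y, z scaled (see below), then the turn, a rotation vector about the world's x, y, z scaled (see below). In form: [[gripper, tx, ty, tz, wx, wy, wz], ...]. A call has exactly 8 rows; each row shifts and turns the commanded pose from where the row before left it; what a row does not reach is not made up. The controller multiplies each number of a shift by 0.5 m and each number of a turn by 1.5 rad. A row lasts 1/8 s, in which the tool goes at most 62.5 mm and 10.7 degrees, less where a joint would pass 70% of its speed; a pose out of reach is approached as far as the arm can. A call with a number of a shift or a turn outside -1 to 1 is refused whole. A call with a gripper value outside its range is refused whole. The fingers move at their own pace and stop on an object; "newtons" is the grip in N (left out, the last holds). Time passes only in rows, so rows that do not move let the fingers close, or fill a call up. It gives the time, the measured TCP pose, the force, the opening and the grip force at its end, in the units of the state.
- robot.get_obs(): the state, without advancing time (a new reading comes with each control period).
- capture(name): name is "side" or "top"; returns a dict with "img" (400x640x3 uint8, red, green, blue), "mtx" (3x3 intrinsics, pixels), "R" (3x3) and "t" (3): a world point X has camera coordinates R X + t. Camera axes: x right, y down, z forward; pixel columns grow to the right and rows downward; lengths in mm; the calibration is good to about 2 mm. A picture is of the moment at which its call begins. There is no depth.
- robot.finish_job(): hands the job in; it is judged then, once.
The state is a dict: "t": time; "joints": joint angles; "joint_vel": joint speeds; "joint_efforts": joint torques, N m; "position": TCP position; "tool_rot": TCP orientation; "force": force on the tool from outside, world axes, zero at the start; "moment": the same for the moment, N m; "width": opening from 0.0 (shut) to 1.0 (fully open); "finger_force": force on a finger pad.
Only numpy, scipy, OpenCV 4.12 (cv2) and the standard library are available. Lean on these libraries where they do the work, as an engineer would, in place of code of your own. Each camera call takes 0.05 s, during which the arm holds its last target. There are 200 camera calls.

## Task

Take the near-field probe out of its stand and, holding it upright, guide its orange ball tip slowly and steadily (about 3 cm a second) along the whole black cover seam of the blue power supply, from the green dot round the corner to the red dot, following the seam line, with the tip never more than about 5 mm above it and never pressed hard on it. Then put the probe back in its stand, hanging upright by its collar, and let go; leave everything else on the bench where it is.

Things in the scene. Friction and masses are not known exactly. Their poses are not given: they have to be found in the camera images.
- probe: near-field probe, 143 mm long, upright in its stand; origin at the lowest point of its orange ball tip (16 mm diameter), z up along the probe. White shaft 10 mm thick up to 75 mm; black round collar 46 mm diameter at 75 to 79 mm; blue square handle 22 x 22 mm (faces along its x and y) from 79 to 135 mm, to grip; brass plug on top to 143 mm. 55 to 110 g
- stand: grey square block 72 x 72 mm, 90 mm high, fixed to the bench; origin at the centre of its underside, z up. A 28 mm through hole runs down its middle; the probe hangs in it with the collar's underside flat on the block's top, so the ball tip is 15 mm above the bench
- power_supply: light blue metal box 130 (x) by 210 (y) by 46 mm high, fixed to the bench; origin at the centre of its underside. A silver cover plate fills one corner of its flat top; the black seam line (3 mm wide, flush) runs in an L along the cover's two inner edges. A green dot lies 16 mm beside the seam's start, a red dot 16 mm beside its end
- seam_start (a point): point on the seam line where the scan starts, level with the green dot, on the top face of the power supply; the first leg runs straight from here 132 mm to seam_corner (+y of the power supply)
- seam_corner (a point): the right-angled corner of the seam, on the top face; the second leg runs straight from here 66 mm to seam_end (-x of the power supply)
- seam_end (a point): point on the seam line where the scan ends, level with the red dot, on the top face
- screw_tray: bystander: yellow open tray of screws, 100 x 120 x 28 mm, loose; origin at the centre of its underside
- multimeter: bystander: yellow and black hand multimeter lying flat, 185 x 90 x 48 mm, loose; origin at the centre of its underside
- screwdriver: bystander: screwdriver with a red handle, lying, loose
- solder_pump: bystander: blue solder pump lying, about 210 mm long, 22 mm high, loose; origin under its middle
- heatsink: bystander: finned aluminium heat sink 70 x 90 x 32 mm, loose; origin at the centre of its underside
- tape_roll: bystander: amber roll of tape, 90 mm diameter, 19 mm high, loose; origin at the centre of its underside
Mind the look-alikes: they are no part of the job. Several things look just like the power_supply: the one meant starts farthest to the robot's left.

How it is judged (in metres and radians):
On the way, in this order (a step that is already met when the one before it is completed fails the run):
1. the probe's tip is at the start of the seam, beside the green dot: within 9 mm of that point along and across the seam, at most 10 mm above the top face, the probe within 0.4 rad of upright, for 0.2 s (z of probe in the frame of power_supply below 0.056 m and angle between probe's own z axis and vertical below 0.4 rad and x of probe in the frame of power_supply between 0.011 and 0.029 m and y of probe in the frame of power_supply between -0.101 and -0.083 m), for 0.2 s.
2. the probe's tip is 22 mm along the seam, on the first leg: within 9 mm of that point along and across the seam, at most 10 mm above the top face, the probe within 0.4 rad of upright, for 0.2 s (z of probe in the frame of power_supply below 0.056 m and angle between probe's own z axis and vertical below 0.4 rad and x of probe in the frame of power_supply between 0.011 and 0.029 m and y of probe in the frame of power_supply between -0.079 and -0.061 m), for 0.2 s.
3. the probe's tip is 44 mm along the seam, on the first leg: within 9 mm of that point along and across the seam, at most 10 mm above the top face, the probe within 0.4 rad of upright, for 0.2 s (z of probe in the frame of power_supply below 0.056 m and angle between probe's own z axis and vertical below 0.4 rad and x of probe in the frame of power_supply between 0.011 and 0.029 m and y of probe in the frame of power_supply between -0.057 and -0.039 m), for 0.2 s.
4. the probe's tip is 66 mm along the seam, on the first leg: within 9 mm of that point along and across the seam, at most 10 mm above the top face, the probe within 0.4 rad of upright, for 0.2 s (z of probe in the frame of power_supply below 0.056 m and angle between probe's own z axis and vertical below 0.4 rad and x of probe in the frame of power_supply between 0.011 and 0.029 m and y of probe in the frame of power_supply between -0.035 and -0.017 m), for 0.2 s.
5. the probe's tip is 88 mm along the seam, on the first leg: within 9 mm of that point along and across the seam, at most 10 mm above the top face, the probe within 0.4 rad of upright, for 0.2 s (z of probe in the frame of power_supply below 0.056 m and angle between probe's own z axis and vertical below 0.4 rad and x of probe in the frame of power_supply between 0.011 and 0.029 m and y of probe in the frame of power_supply between -0.013 and 0.005 m), for 0.2 s.
6. the probe's tip is 110 mm along the seam, on the first leg: within 9 mm of that point along and across the seam, at most 10 mm above the top face, the probe within 0.4 rad of upright, for 0.2 s (z of probe in the frame of power_supply below 0.056 m and angle between probe's own z axis and vertical below 0.4 rad and x of probe in the frame of power_supply between 0.011 and 0.029 m and y of probe in the frame of power_supply between 0.009 and 0.027 m), for 0.2 s.
7. the probe's tip is at the corner of the seam: within 9 mm of that point along and across the seam, at most 10 mm above the top face, the probe within 0.4 rad of upright, for 0.2 s (z of probe in the frame of power_supply below 0.056 m and angle between probe's own z axis and vertical below 0.4 rad and x of probe in the frame of power_supply between 0.011 and 0.029 m and y of probe in the frame of power_supply between 0.031 and 0.049 m), for 0.2 s.
8. the probe's tip is 22 mm past the corner: within 9 mm of that point along and across the seam, at most 10 mm above the top face, the probe within 0.4 rad of upright, for 0.2 s (z of probe in the frame of power_supply below 0.056 m and angle between probe's own z axis and vertical below 0.4 rad and x of probe in the frame of power_supply between -0.011 and 0.007 m and y of probe in the frame of power_supply between 0.031 and 0.049 m), for 0.2 s.
9. the probe's tip is 44 mm past the corner: within 9 mm of that point along and across the seam, at most 10 mm above the top face, the probe within 0.4 rad of upright, for 0.2 s (z of probe in the frame of power_supply below 0.056 m and angle between probe's own z axis and vertical below 0.4 rad and x of probe in the frame of power_supply between -0.033 and -0.015 m and y of probe in the frame of power_supply between 0.031 and 0.049 m), for 0.2 s.
10. the probe's tip is at the end of the seam, beside the red dot: within 9 mm of that point along and across the seam, at most 10 mm above the top face, the probe within 0.4 rad of upright, for 0.2 s (z of probe in the frame of power_supply below 0.056 m and angle between probe's own z axis and vertical below 0.4 rad and x of probe in the frame of power_supply between -0.055 and -0.037 m and y of probe in the frame of power_supply between 0.031 and 0.049 m), for 0.2 s.
At the end, for the whole second after the job is handed in: the probe hangs at rest in the hole of its stand: tip within 12 mm of the hole's axis and 10 to 20 mm above the bench (collar down on the block), within 0.12 rad of upright, released (horizontal distance between probe and stand below 0.012 m and z of probe in the frame of stand between 0.01 and 0.02 m and angle between probe's own z axis and vertical below 0.12 rad and linear speed of probe below 0.03 m/s); the robot touches nothing.
It fails at once if the probe is pressed on the power supply with more than 20 N (contact force between probe and power_supply above 20 N).
It fails at once if a bystander is moved more than 25 mm (distance of any of screw_tray, multimeter, screwdriver, solder_pump, heatsink, tape_roll from where it was at the start of the episode above 0.025 m).
It also fails if it takes over 62 s, if anything falls off the work surface, if the arm or the gripper's body presses on something with over 40 N, if the wrist force passes 120 N, or if a joint passes its speed limit or range.

## Working session

There is one attempt and no reset: what is moved stays moved. The work goes in short steps, Python scripts to look and compute and a tool call to move; the robot and the scene stay as the last step left them, time stands still between calls to the robot, and variables do not carry over. Pictures are saved under pics/ and viewed, at most 10 in all, crops included, and the job is handed in when it is done.

Besides the shell and the picture viewer there is one more tool, called after "Call:" as name([rows], argument=value, ...), one row to a line, values as JSON. arm_command: Moves the arm, as the interface text tells. Shifts and turns lie within -1 to 1; 1 stands for 0.5 m of shift or 1.5 rad of turn. Its arguments: {"type":"object","properties":{"moves":{"type":"array","items":{"type":"array","items":{"type":"number"}}},"newtons":{"type":"number"}},"required":["moves"]}

```bash
mkdir -p pics; ls; python3 - <<'E'
from bench import robot, capture
import cv2,numpy as np
o=robot.get_obs(); print(o['t'],o['position'],o['tool_rot'],o['width'],robot.tcp_to_grasp)
for n in('side','top'):
    c=capture(n); cv2.imwrite(f'pics/{n}0.png',c['img'][:,:,::-1]); print(n,c['mtx'],c['R'],c['t'])
E
```

```text
pics
0.0 [ 252.07892039 -598.3597268   225.68153804] [[ 9.21503913e-01  3.88368428e-01 -7.08942449e-04]
 [ 3.88369072e-01 -9.21502115e-01  1.82083095e-03]
 [ 5.38612860e-05 -1.95323416e-03 -9.99998091e-01]] 0.9992437774380144 18.8
side [[472.09006065   0.         330.34215794]
 [  0.         472.09006065 190.64195653]
 [  0.           0.           1.        ]] [[-0.98140689 -0.19188813  0.00441212]
 [-0.12804248  0.63739926 -0.75982057]
 [ 0.14298827 -0.74625808 -0.65011786]] [ 525.53582554  113.62675632 1366.75615321]
top [[471.03874515   0.         315.99102368]
 [  0.         471.03874515 197.3391973 ]
 [  0.           0.           1.        ]] [[-0.02785932 -0.99949864 -0.01504396]
 [-0.98362888  0.03009126 -0.17767597]
 [ 0.17803959  0.00984774 -0.98397405]] [  28.7402683   543.62350886 1240.99450265]
```

View pics/side0.png

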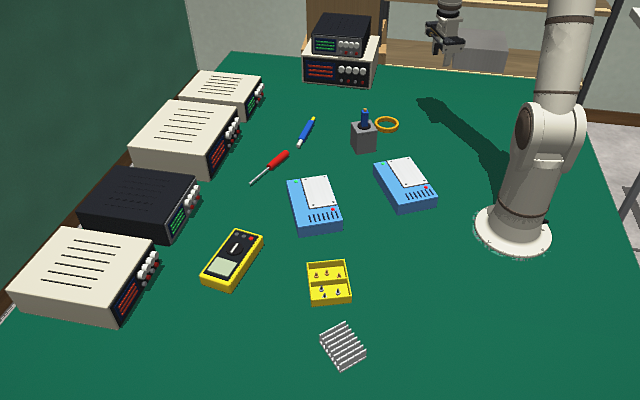

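View pics/top0.png

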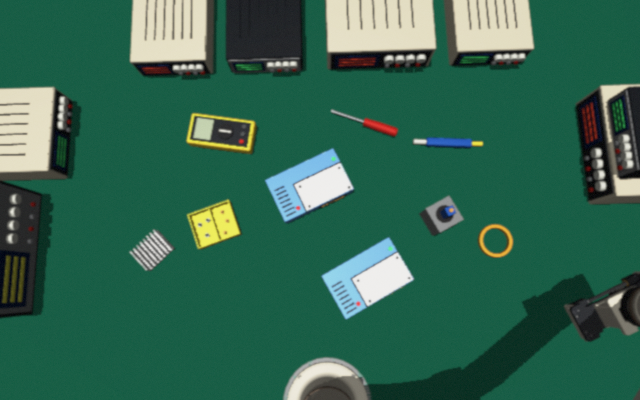

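Side view: light-blue boxes at (315,205) and (405,185), stand with probe at (364,135). Top view: the two boxes are at (310,185) and (367,278), the stand at (442,215). Image left in the top view is robot's left (+y), so the wanted one is (310,185) top and (315,205) side. Only one probe is visible. The blue solder pump at (450,143) could be confused by colour with the handle.

```bash
cat > h.py <<'E'
import cv2,numpy as np
from bench import robot,capture
def ray(c,px):
    d=c['R'].T@np.linalg.inv(c['mtx'])@np.array([px[0],px[1],1.]); return -c['R'].T@c['t'],d
def plane(c,px,z):
    o,d=ray(c,px); return o+d*(z-o[2])/d[2]
def tri(c1,p1,c2,p2):
    o1,d1=ray(c1,p1);o2,d2=ray(c2,p2); s=np.linalg.lstsq(np.c_[d1,-d2],o2-o1,rcond=None)[0]
    a,b=o1+d1*s[0],o2+d2*s[1]; return (a+b)/2,np.linalg.norm(a-b)
def proj(c,X):
    q=c['mtx']@(c['R']@np.array(X,float)+c['t']); return q[:2]/q[2]
def blobs(c,box,lo,hi,amin=3):
    x0,y0,x1,y1=box; hsv=cv2.cvtColor(c['img'][y0:y1,x0:x1],cv2.COLOR_RGB2HSV)
    m=cv2.inRange(hsv,lo,hi); n,l,s,ce=cv2.connectedComponentsWithStats(m)
    return sorted([(int(s[i,4]),(ce[i]+[x0,y0]).round(2),(l==i)) for i in range(1,n) if s[i,4]>=amin],key=lambda b:-b[0])
def quad(b,box):
    cn,_=cv2.findContours(b[2].astype(np.uint8),0,2); r=cv2.minAreaRect(max(cn,key=len)); 
    h=cv2.convexHull(max(cn,key=len)); e=0.02
    while True:
        a=cv2.approxPolyDP(h,e*cv2.arcLength(h,True),True)
        if len(a)<=4: return a[:,0]+np.array(box[:2])
        e+=.005
E
python3 - <<'E'
from h import *
T=capture('top');S=capture('side')
bt=(262,145,360,226);bs=(283,168,348,240)
for n,c,b in(('top',T,bt),('side',S,bs)):
    for nm,lo,hi in(('silver',(0,0,185),(179,40,255)),('red',(165,90,120),(179,255,255)),('red0',(0,90,120),(8,255,255)),('green',(40,80,120),(85,255,255)),('blue',(95,60,120),(115,255,255))):
        r=blobs(c,b,np.array(lo),np.array(hi))[:3]; print(n,nm,[(a,tuple(p)) for a,p,_ in r])
        if nm in('silver','blue') and r: print(quad(r[0],b).tolist())
def crop(c,b,w,h): x0,y0,x1,y1=b; return cv2.resize(c['img'][y0:y1,x0:x1,::-1],(w,h),interpolation=cv2.INTER_NEAREST)
A=np.vstack([np.hstack([crop(T,(262,145,362,225),400,320),crop(S,(275,165,355,245),320,320)]),np.hstack([crop(T,(415,190,475,240),300,250),crop(S,(335,97,399,161),250,250),np.zeros((250,170,3),np.uint8)])])
cv2.imwrite('pics/crop1.png',A)
E
```

```text
top silver [(1482, (np.float64(323.09), np.float64(186.33)))]
[[340, 164], [352, 188], [306, 209], [295, 184]]
top red [(12, (np.float64(297.5), np.float64(207.5)))]
top red0 []
top green [(14, (np.float64(333.29), np.float64(158.5)))]
top blue [(1941, (np.float64(296.52), np.float64(182.73))), (10, (np.float64(344.5), np.float64(193.0))), (10, (np.float64(319.5), np.float64(205.0)))]
[[332, 148], [339, 161], [284, 221], [265, 180]]
side silver [(792, (np.float64(318.28), np.float64(191.07)))]
[[326, 175], [336, 203], [310, 207], [302, 178]]
side red [(7, (np.float64(332.71), np.float64(208.71)))]
side red0 [(3, (np.float64(332.0), np.float64(209.0)))]
side green [(9, (np.float64(295.33), np.float64(180.89)))]
side blue [(1155, (np.float64(308.46), np.float64(207.56)))]
[[342, 220], [298, 227], [286, 181], [299, 178]]
```

View pics/crop1.png

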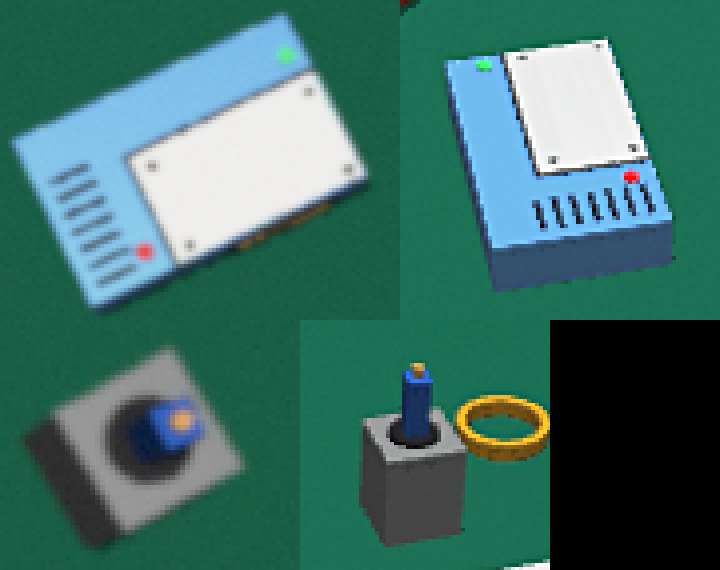

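The crop confirms the target: green dot at top (333,158) and side (295,181), red dot at top (297.5,207.5) and side (333,209). The probe is in its stand at top (442,215) and side (364,115–133), with the tape roll close by.

```bash
python3 - <<'E'
from h import *
T=capture('top');S=capture('side')
print('tri red',tri(T,(297.5,207.5),S,(332.6,208.8)),'green',tri(T,(333.3,158.5),S,(295.3,180.9)))
for nm,a,b in(('c65-105',(332.7,147.7),(286,180.2)),('c65,105',(264.8,179.8),(297.2,227.3)),('cov in',(294,183.2),(309,208)),):print(nm,tri(T,a,S,b))
M=[((333.3,158.5),(36,-92)),((297.5,207.5),(-46,56)),((332.7,147.7),(65,-105)),((264.8,179.8),(65,105)),((294.0,183.5),(19,39))]
Ms=[((295.3,180.9),(36,-92)),((332.6,208.8),(-46,56)),((286,180.2),(65,-105)),((297.2,227.3),(65,105)),((342.7,219.7),(-65,105)),((309,208),(19,39))]
def fit(L):
    P=np.array([l[0] for l in L]);Q=np.array([l[1] for l in L],float)
    p,q=P.mean(0),Q.mean(0); a=(P-p)@[1,1j]; b=(Q-q)@[1,1j]; k=np.vdot(b,a); th=np.angle(k); sc=abs(k)/np.vdot(b,b).real
    R=np.array([[np.cos(th),-np.sin(th)],[np.sin(th),np.cos(th)]]); t=p-R@q
    print('t',t.round(1),'yaw',np.degrees(th).round(2),'scale',sc.round(3),'res',(P-(Q@R.T+t)).round(1).tolist()); return R,t
A=[(plane(T,a,46)[:2],b) for a,b in M];B=[(plane(S,a,46)[:2],b) for a,b in Ms]
fit(A);fit(B);R,t=fit(A+B)
for n,p in(('start',(20,-92)),('corner',(20,40)),('end',(-46,40))): print(n,(R@p+t).round(1))
# stand
ct=[(449.5,194.9),(463.1,218.9),(438.9,231.9),(424.9,207.9)]
W=np.array([plane(T,p,90)[:2] for p in ct]);print('stand top',W.round(1).tolist(),W.mean(0),np.linalg.norm(W-np.roll(W,1,0),axis=1))
cs=[(350.8,121),(377,130.5),(357,133)]
print('side',[plane(S,p,90)[:2].round(1).tolist() for p in cs])
print('tri',[np.round(tri(T,a,S,b)[0],1).tolist()+[round(tri(T,a,S,b)[1],1)] for a,b in((ct[0],cs[0]),(ct[2],cs[1]),(ct[3],cs[2]))])
for n,c,b in(('t',T,(415,190,475,240)),('s',S,(350,100,380,135))):
    for nm,lo,hi in(('brass',(10,70,100),(28,255,255)),('blue',(100,100,40),(125,255,255)),('bluetop',(100,100,150),(125,255,255)),('collar',(0,0,0),(179,255,62))):
        r=blobs(c,b,np.array(lo),np.array(hi))[:3]; print(n,nm,[(a,p.tolist(),[int(v) for v in cv2.boundingRect(m.astype(np.uint8))],cv2.minAreaRect(np.argwhere(m)[:,::-1].astype(np.float32))) for a,p,m in r])
print('brass tri',tri(T,(450.7,209.7),S,(364.8,108.6)))
g=cv2.cvtColor(T['img'],cv2.COLOR_RGB2HSV)[203:222,436:460]; print(g[...,2])
E
```

```text
tri red (array([517.17659889,  64.13367124,  47.44095952]), np.float64(1.3061526771436387)) green (array([653.2146687 , -38.32359759,  46.82009745]), np.float64(0.5695315600473064))
c65-105 (array([683.79043553, -37.81914001,  45.439233  ]), np.float64(1.3464931552472825))
c65,105 (array([599.1761237 , 153.47198448,  43.40920029]), np.float64(0.3840706903230578))
cov in (array([585.38370074,  72.43598004,  45.83364351]), np.float64(1.8178207504851736))
t [582.7  30.9] yaw 24.09 scale 0.996 res [[-0.0, 0.1], [0.2, 1.0], [-0.6, 0.7], [-0.8, -0.1], [1.3, -1.7]]
t [582.2  31.3] yaw 24.05 scale 1.003 res [[1.2, -1.3], [-0.6, -1.0], [-1.5, 1.1], [-0.1, 2.3], [0.3, 0.8], [0.7, -1.9]]
t [582.5  31.1] yaw 24.06 scale 1.0 res [[0.3, -0.1], [0.4, 0.8], [-0.3, 0.5], [-0.6, -0.3], [1.5, -2.0], [1.0, -1.1], [-0.8, -0.8], [-1.8, 1.3], [-0.4, 2.5], [0.1, 1.0], [0.5, -1.7]]
start [638.2 -44.8]
corner [584.4  75.8]
end [524.1  48.9]
stand top [[532.6, -340.2], [467.7, -370.6], [435.6, -305.1], [499.8, -273.1]] [ 483.92056265 -322.23573048] [74.6598885  71.5997084  73.02897277 71.78176379]
side [[530.7
[... 2957 characters left out ...]
56  48  49  50  53  57  61  62  61  65  88 129 145 129 106  93 109
  135 147 151 149 149 146]
 [ 99  63  48  48  48  49  55  58  62  62  58  60  77  81  67  48  66 112
  140 150 150 151 150 150]
 [113  74  51  48  49  50  54  58  57  54  46  43  43  37  39  49  80 121
  145 149 151 149 150 149]
 [129  94  64  49  47  50  50  50  51  44  38  42  43  42  45  71 105 135
  147 149 150 149 151 150]
 [144 124  90  64  51  50  48  47  47  47  46  45  47  49  63  95 128 144
  151 150 148 149 150 149]
 [152 144 123  92  72  55  49  49  48  48  49  50  56  65  91 122 143 148
  148 151 150 149 148 143]
 [151 151 142 129 110  81  64  59  57  58  65  75  86 102 122 141 148 150
  150 149 148 145 138 128]]
```

Measured against the given sizes:
- PSU: top z≈46, fit scale 1.00. Seam start (638,-45), corner (584,76), end (524,49).
- Stand: centre ≈(483.5,-322), top z≈90.
- Probe: top at 158.5 (158 expected).
- Handle: faces at ~24°, and the tool's closing line is at 113°, so no turn is needed.

Call:
arm_command([
  [1,0.058,0.069,0,0,0,0],
  [1,0.058,0.069,0,0,0,0],
  [1,0.058,0.069,0,0,0,0],
  [1,0.058,0.069,0,0,0,0],
  [1,0.058,0.069,0,0,0,0],
  [1,0.058,0.069,0,0,0,0],
  [1,0.058,0.069,0,0,0,0],
  [1,0.058,0.069,0,0,0,0],
], newtons=25)

```text
t: 1.3
position: [485.2, -321.9, 226.9]
tool_rot: [[0.922, 0.388, 0.0], [0.388, -0.922, -0.0], [0.0, 0.0, -1.0]]
force: [0.6, 0.3, -0.1]
width: 1.002
finger_force: 0.0
```

Call:
arm_command([
  [1,-0.003,0,-0.04,0,0,0],
  [1,0,0,-0.04,0,0,0],
  [1,0,0,-0.04,0,0,0],
  [1,0,0,-0.04,0,0,0],
  [1,0,0,-0.04,0,0,0],
  [1,0,0,-0.03,0,0,0],
  [1,0,0,-0.012,0,0,0],
  [1,0,0,0,0,0,0],
])

```text
t: 2.3
position: [482.9, -322.9, 105.4]
tool_rot: [[0.922, 0.388, -0.0], [0.388, -0.922, 0.0], [-0.0, -0.0, -1.0]]
force: [0.0, 0.5, -0.5]
width: 0.998
finger_force: 0.0
```

Call:
arm_command([
  [0.2,0,0,0,0,0,0],
  [0.2,0,0,0,0,0,0],
  [0.1,0,0,0,0,0,0],
  [0.1,0,0,0,0,0,0],
  [0.1,0,0,0,0,0,0],
  [0.1,0,0,0,0,0,0],
  [0.1,0,0,0,0,0,0],
  [0.1,0,0,0,0,0,0],
], newtons=25)

```text
t: 3.3
position: [482.9, -323.0, 105.7]
tool_rot: [[0.922, 0.388, -0.0], [0.388, -0.922, 0.0], [0.0, -0.0, -1.0]]
force: [1.1, -0.6, 0.1]
width: 0.241
finger_force: 25.0
```

Call:
arm_command([
  [0.1,0,0,0.015,0,0,0],
  [0.1,0,0,0.03,0,0,0],
  [0.1,0,0,0.03,0,0,0],
  [0.1,0,0,0.03,0,0,0],
  [0.1,0,0,0.03,0,0,0],
  [0.1,0,0,0.03,0,0,0],
  [0.1,0,0,0.03,0,0,0],
  [0.1,0,0,0.015,0,0,0],
])

```text
t: 4.3
position: [483.4, -323.2, 212.0]
tool_rot: [[0.922, 0.388, 0.001], [0.388, -0.922, -0.001], [0.001, 0.001, -1.0]]
force: [0.3, -0.2, -1.0]
width: 0.236
finger_force: 25.0
```

```bash
python3 - <<'E'
from h import *
o=robot.get_obs(); p=o['position']; print(p,o['width'],o['finger_force'])
T=capture('top');S=capture('side')
tip=p-[0,0,90.5]; print(proj(S,tip+[0,0,8]),proj(T,tip+[0,0,8]))
def crop(c,u,w,h,k):
    x,y=int(u[0]),int(u[1]); print(x-w//2,y-h//2); return cv2.resize(c['img'][y-h//2:y+h//2,x-w//2:x+w//2,::-1],None,fx=k,fy=k,interpolation=0)
cv2.imwrite('pics/lift.png',np.hstack([crop(S,proj(S,tip+[0,0,40]),80,100,5),crop(T,proj(T,tip+[0,0,40]),80,100,5)]))
E
```

```text
[ 483.36588883 -323.19680523  212.04071894] 0.2357239776852038 24.955162703990936
[364.05453994 115.74690442] [448.41988097 211.28808318]
324 57
411 159
```

View pics/lift.png

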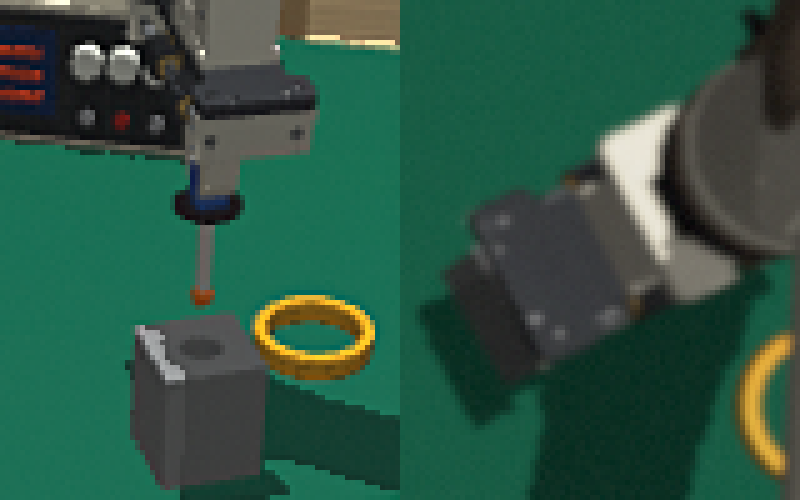

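The probe is held upright. The ball is at side (364.4,116.4) against a predicted (364.1,115.7), so the tip offset is right. Next, go above the seam start.

Call:
arm_command([
  [0.1,0.02,0.036,0,0,0,0],
  [0.1,0.045,0.08,0,0,0,0],
  [0.1,0.045,0.08,0,0,0,0],
  [0.1,0.045,0.08,0,0,0,0],
  [0.1,0.045,0.08,0,0,0,0],
  [0.1,0.045,0.08,-0.02,0,0,0],
  [0.1,0.045,0.08,-0.04,0,0,0],
  [0.1,0.021,0.04,-0.04,0,0,0],
])

```text
t: 5.4
position: [639.0, -38.8, 159.7]
tool_rot: [[0.919, 0.393, -0.0], [0.393, -0.919, 0.003], [0.001, -0.003, -1.0]]
force: [-0.0, -0.1, -1.3]
width: 0.237
finger_force: 25.0
```

Call:
arm_command([
  [0.1,0,0,-0.01,0,0,0],
  [0.1,0,0,0,0,0,0],
  [0.1,0,0,0,0,0,0],
  [0.1,0,0,0,0,0,0],
  [0.1,0,0,0,0,0,0],
  [0.1,0,0,0,0,0,0],
  [0.1,0,0,0,0,0,0],
  [0.1,0,0,0,0,0,0],
])

```text
t: 6.4
position: [638.4, -44.9, 155.7]
tool_rot: [[0.921, 0.388, 0.0], [0.388, -0.921, 0.0], [0.0, 0.0, -1.0]]
force: [-0.1, -0.3, -1.1]
width: 0.243
finger_force: 25.0
```

```bash
python3 - <<'E'
from h import *
o=robot.get_obs(); p=o['position']; print(p,o['force'])
T=capture('top');S=capture('side')
tip=p-[0,0,90.7]; print('pred ball',proj(S,tip+[0,0,8]), 'start',proj(S,(638.2,-44.8,46)),'grn/red',proj(S,(652.9,-51.1-0,46)))
for b in blobs(S,(285,140,345,215),np.array((5,150,120)),np.array((17,255,255)))[:3]: print(b[:2])
x0,y0=255,110; A=cv2.resize(S['img'][y0:y0+120,x0:x0+110,::-1],None,fx=5,fy=5,interpolation=0)
cv2.imwrite('pics/start.png',A)
E
```

```text
[638.43122421 -44.93393364 155.74319069] [-0.09692226 -0.30952646 -1.08843201]
pred ball [300.23998415 173.55750051] start [300.62580895 180.43577875] grn/red [296.51381297 178.58683883]
(9, array([300.67, 173.33]))
```

View pics/start.png

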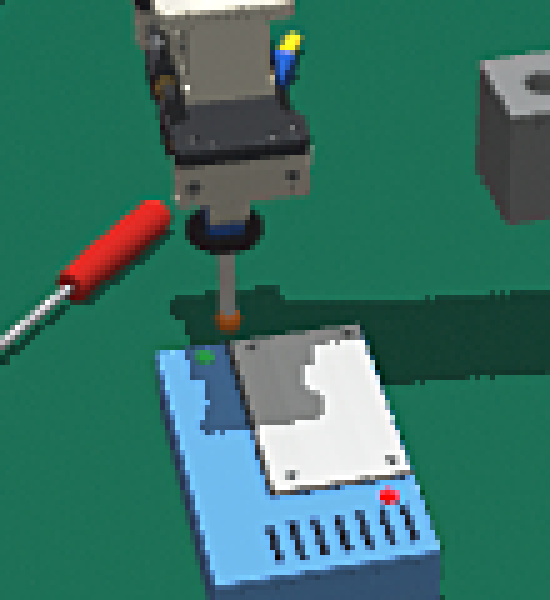

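The ball sits over the seam start at (300.7,173.3), beside the green dot at (296,181). It matches the prediction, so I lower the tip to about 2 mm above the seam.

Call:
arm_command([
  [0.1,0,0,-0.008,0,0,0],
  [0.1,0,0,-0.01,0,0,0],
  [0.1,0,0,-0.008,0,0,0],
  [0.1,0,0,-0.004,0,0,0],
  [0.1,0,0,-0.004,0,0,0],
  [0.1,0,0,0,0,0,0],
  [0.1,0,0,0,0,0,0],
  [0.1,0,0,0,0,0,0],
])

```text
t: 7.5
position: [638.6, -45.0, 138.9]
tool_rot: [[0.922, 0.388, 0.0], [0.388, -0.922, -0.0], [0.0, 0.0, -1.0]]
force: [0.1, -0.1, -1.3]
width: 0.238
finger_force: 25.0
```

```bash
python3 - <<'E'
from h import *
o=robot.get_obs(); p=o['position']; print(p,o['force'])
S=capture('side')
print(proj(S,p-[0,0,82.7]))
for b in blobs(S,(285,140,345,215),np.array((5,150,120)),np.array((17,255,255)))[:3]: print(b[:2],cv2.boundingRect(b[2].astype(np.uint8)))
E
```

```text
[638.56357379 -44.95122554 138.90457602] [ 0.13958882 -0.14412886 -1.26694303]
[300.40194412 177.82839068]
(6, array([300.5 , 177.67])) (14, 37, 4, 2)
```

Call:
arm_command([
  [0.1,-0.003,0.0067,0,0,0,0],
  [0.1,-0.003,0.0067,0,0,0,0],
  [0.1,-0.003,0.0067,0,0,0,0],
  [0.1,-0.003,0.0067,0,0,0,0],
  [0.1,-0.003,0.0067,0,0,0,0],
  [0.1,-0.003,0.0067,0,0,0,0],
  [0.1,-0.003,0.0067,0,0,0,0],
  [0.1,-0.003,0.0067,0,0,0,0],
])

```text
t: 8.55
position: [626.3, -18.0, 138.7]
tool_rot: [[0.922, 0.388, 0.0], [0.388, -0.922, -0.0], [0.0, 0.0, -1.0]]
force: [-0.0, 0.6, -0.3]
width: 0.24
finger_force: 25.0
```

Call:
arm_command([
  [0.1,-0.003,0.0067,0,0,0,0],
  [0.1,-0.003,0.0067,0,0,0,0],
  [0.1,-0.003,0.0067,0,0,0,0],
  [0.1,-0.003,0.0067,0,0,0,0],
  [0.1,-0.003,0.0067,0,0,0,0],
  [0.1,-0.003,0.0067,0,0,0,0],
  [0.1,-0.003,0.0067,0,0,0,0],
  [0.1,-0.003,0.0067,0,0,0,0],
])

```text
t: 9.55
position: [614.3, 8.9, 138.7]
tool_rot: [[0.922, 0.388, 0.0], [0.388, -0.922, 0.0], [0.0, 0.0, -1.0]]
force: [-0.1, 0.0, -0.5]
width: 0.239
finger_force: 25.0
```

Call:
arm_command([
  [0.1,-0.003,0.0067,0,0,0,0],
  [0.1,-0.003,0.0067,0,0,0,0],
  [0.1,-0.003,0.0067,0,0,0,0],
  [0.1,-0.003,0.0067,0,0,0,0],
  [0.1,-0.003,0.0067,0,0,0,0],
  [0.1,-0.003,0.0067,0,0,0,0],
  [0.1,-0.003,0.0067,0,0,0,0],
  [0.1,-0.003,0.0067,0,0,0,0],
])

```text
t: 10.55
position: [602.3, 35.7, 138.7]
tool_rot: [[0.922, 0.388, -0.0], [0.388, -0.922, -0.0], [-0.0, -0.0, -1.0]]
force: [0.3, -0.3, 0.1]
width: 0.237
finger_force: 25.0
```

Call:
arm_command([
  [0.1,-0.003,0.0067,0,0,0,0],
  [0.1,-0.003,0.0067,0,0,0,0],
  [0.1,-0.003,0.0067,0,0,0,0],
  [0.1,-0.003,0.0067,0,0,0,0],
  [0.1,-0.003,0.0067,0,0,0,0],
  [0.1,-0.003,0.0067,0,0,0,0],
  [0.1,-0.003,0.0067,0,0,0,0],
  [0.1,-0.003,0.0067,0,0,0,0],
])

```text
t: 11.55
position: [590.3, 62.4, 138.7]
tool_rot: [[0.922, 0.388, 0.0], [0.388, -0.922, 0.0], [0.0, 0.0, -1.0]]
force: [0.4, -0.6, -0.9]
width: 0.238
finger_force: 25.0
```

Call:
arm_command([
  [0.1,-0.003,0.0067,0,0,0,0],
  [0.1,-0.003,0.0067,0,0,0,0],
  [0.1,-0.003,0.0067,0,0,0,0],
  [0.1,-0.003,0.0067,0,0,0,0],
  [0.1,0,0,0,0,0,0],
  [0.1,-0.0067,-0.003,0,0,0,0],
  [0.1,-0.0067,-0.003,0,0,0,0],
  [0.1,-0.0067,-0.003,0,0,0,0],
])

```text
t: 12.55
position: [574.0, 70.8, 138.7]
tool_rot: [[0.922, 0.388, -0.0], [0.388, -0.922, -0.0], [-0.0, 0.0, -1.0]]
force: [-0.1, -0.9, -0.6]
width: 0.24
finger_force: 25.0
```

Call:
arm_command([
  [0.1,-0.0067,-0.003,0,0,0,0],
  [0.1,-0.0067,-0.003,0,0,0,0],
  [0.1,-0.0067,-0.003,0,0,0,0],
  [0.1,-0.0067,-0.003,0,0,0,0],
  [0.1,-0.0067,-0.003,0,0,0,0],
  [0.1,-0.0067,-0.003,0,0,0,0],
  [0.1,-0.0067,-0.003,0,0,0,0],
  [0.1,-0.0067,-0.003,0,0,0,0],
])

```text
t: 13.55
position: [547.4, 59.0, 138.7]
tool_rot: [[0.922, 0.388, 0.0], [0.388, -0.922, 0.0], [0.0, -0.0, -1.0]]
force: [0.8, 0.6, -0.5]
width: 0.24
finger_force: 25.0
```

Call:
arm_command([
  [0.1,-0.0067,-0.003,0,0,0,0],
  [0.1,-0.0067,-0.003,0,0,0,0],
  [0.1,-0.0067,-0.003,0,0,0,0],
  [0.1,-0.0067,-0.003,0,0,0,0],
  [0.1,-0.0067,-0.003,0,0,0,0],
  [0.1,-0.0067,-0.003,0,0,0,0],
  [0.1,-0.0067,-0.003,0,0,0,0],
  [0.1,0,0,0,0,0,0],
])

```text
t: 14.55
position: [523.9, 48.4, 138.7]
tool_rot: [[0.922, 0.388, -0.0], [0.388, -0.922, -0.0], [-0.0, 0.0, -1.0]]
force: [-0.1, -0.0, -0.4]
width: 0.235
finger_force: 25.0
```

```bash
python3 - <<'E'
from h import *
o=robot.get_obs(); p=o['position']; print(p,o['force'])
S=capture('side')
print(proj(S,p-[0,0,82.7]))
x0,y0=275,120; cv2.imwrite('pics/end.png',cv2.resize(S['img'][y0:y0+120,x0:x0+110,::-1],None,fx=5,fy=5,interpolation=0))
E
```

```text
[523.87559506  48.43374009 138.74212139] [-0.12663081 -0.04543546 -0.39055228]
[331.15390631 202.65487461]
```

View pics/end.png

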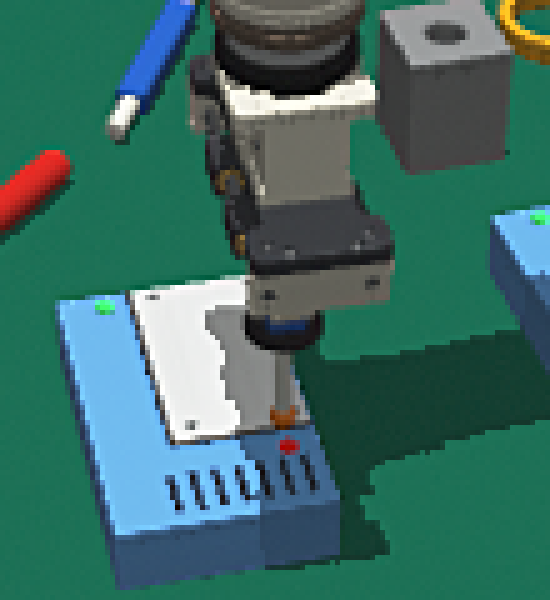

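The ball is at the seam end, at about (332,204), beside the red dot at (333,209). Everything else stands undisturbed. Now back to the stand.

Call:
arm_command([
  [0.1,0,0,0.02,0,0,0],
  [0.1,0,0,0.048,0,0,0],
  [0.1,0,-0.04,0.05,0,0,0],
  [0.1,-0.01,-0.09,0.026,0,0,0],
  [0.1,-0.01,-0.09,0,0,0,0],
  [0.1,-0.01,-0.09,0,0,0,0],
  [0.1,-0.01,-0.09,0,0,0,0],
  [0.1,-0.01,-0.09,0,0,0,0],
])

```text
t: 15.6
position: [499.3, -197.8, 211.7]
tool_rot: [[0.921, 0.389, 0.001], [0.389, -0.921, -0.0], [0.001, 0.001, -1.0]]
force: [0.8, -0.2, -0.2]
width: 0.242
finger_force: 25.0
```

Call:
arm_command([
  [0.1,-0.01,-0.09,0,0,0,0],
  [0.1,-0.01,-0.09,0,0,0,0],
  [0.1,-0.0124,-0.0732,0,0,0,0],
  [0.1,0,0,0,0,0,0],
  [0.1,0,0,0,0,0,0],
  [0.1,0,0,0,0,0,0],
  [0.1,0,0,0,0,0,0],
  [0.1,0,0,0,0,0,0],
])

```text
t: 16.6
position: [483.2, -322.3, 210.8]
tool_rot: [[0.921, 0.389, 0.0], [0.389, -0.921, 0.0], [0.0, 0.0, -1.0]]
force: [-0.4, 0.7, 0.2]
width: 0.24
finger_force: 25.0
```

```bash
python3 - <<'E'
from h import *
o=robot.get_obs(); p=o['position']; print(p,o['force'])
S=capture('side')
print(proj(S,p-[0,0,82.7]))
for b in blobs(S,(355,105,375,125),np.array((3,130,90)),np.array((17,255,255)))[:3]: print(b[:2])
E
```

```text
[ 483.20129846 -322.29835163  210.84688401] [-0.38791301  0.68271805  0.15006895]
[364.04500611 116.24667673]
(11, array([363.82, 116.55]))
```

Call:
arm_command([
  [0.1,0,0,-0.02,0,0,0],
  [0.1,0,0,-0.03,0,0,0],
  [0.1,0,0,-0.03,0,0,0],
  [0.1,0,0,-0.03,0,0,0],
  [0.1,0,0,-0.03,0,0,0],
  [0.1,0,0,-0.03,0,0,0],
  [0.1,0,0,-0.02,0,0,0],
  [0.1,0,0,-0.01,0,0,0],
])

```text
t: 17.65
position: [482.8, -322.8, 110.0]
tool_rot: [[0.921, 0.388, -0.0], [0.388, -0.921, 0.0], [-0.0, -0.001, -1.0]]
force: [-0.1, 0.1, 0.4]
width: 0.239
finger_force: 25.0
```

Call:
arm_command([
  [0.1,0,0,-0.005,0,0,0],
  [0.1,0,0,-0.004,0,0,0],
  [0.1,0,0,0,0,0,0],
  [0.1,0,0,0,0,0,0],
  [0.1,0,0,0,0,0,0],
  [0.1,0,0,0,0,0,0],
  [0.1,0,0,0,0,0,0],
  [0.1,0,0,0,0,0,0],
])

```text
t: 18.65
position: [482.9, -323.0, 106.2]
tool_rot: [[0.922, 0.388, -0.0], [0.388, -0.922, 0.0], [0.0, -0.0, -1.0]]
force: [0.6, -0.5, -0.1]
width: 0.24
finger_force: 25.0
```

Seated within about 0.5 mm. Open slowly, then retreat.

Call:
arm_command([
  [0.28,0,0,0,0,0,0],
  [0.35,0,0,0,0,0,0],
  [0.5,0,0,0,0,0,0],
  [0.7,0,0,0,0,0,0],
  [1,0,0,0,0,0,0],
  [1,0,0,0,0,0,0],
  [1,0,0,0,0,0,0],
  [1,0,0,0,0,0,0],
])

```text
t: 19.65
position: [482.9, -323.0, 106.2]
tool_rot: [[0.922, 0.388, 0.0], [0.388, -0.922, 0.0], [0.0, -0.0, -1.0]]
force: [0.1, -0.5, -0.3]
width: 0.954
finger_force: 0.0
```

Call:
arm_command([
  [1,0,0,0.02,0,0,0],
  [1,0,0,0.03,0,0,0],
  [1,0,0,0.04,0,0,0],
  [1,0,0,0.05,0,0,0],
  [1,0,0,0.06,0,0,0],
  [1,0,0,0.04,0,0,0],
  [1,0,0,0,0,0,0],
  [1,0,0,0,0,0,0],
])

```text
t: 20.65
position: [482.6, -322.9, 226.2]
tool_rot: [[0.922, 0.388, -0.0], [0.388, -0.922, -0.0], [-0.0, 0.0, -1.0]]
force: [0.6, 0.2, -0.1]
width: 1.003
finger_force: 0.0
```

```bash
python3 - <<'E'
from h import *
S=capture('side')
x0,y0=310,60; cv2.imwrite('pics/back.png',cv2.resize(S['img'][y0:y0+110,x0:x0+110,::-1],None,fx=5,fy=5,interpolation=0))
E
```

```text
(no output)
```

View pics/back.png

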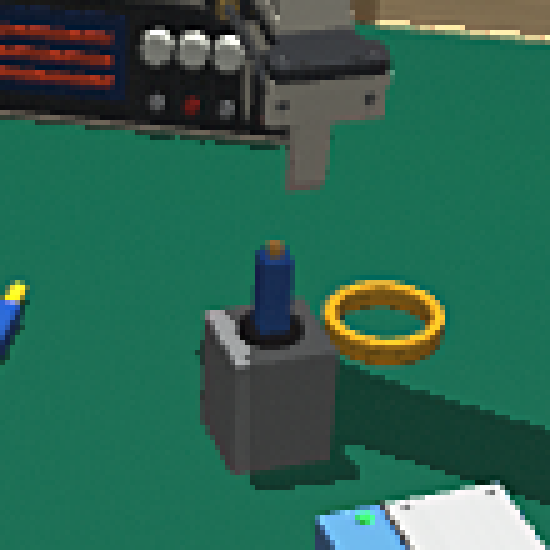

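The probe hangs upright in the stand at (364,120) with its collar flat on the block. The gripper is clear above it and the tape roll has not moved.

```bash
python3 -c "
from bench import robot
print(robot.finish_job())"
```

```text
the job is handed in; nothing more can be done
None
```

I scanned the full seam from the green dot to the red dot with the tip about 2 mm above it, put the probe back hanging upright in its stand and let go, then handed the job in at about 21 s; no verdict came back.

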